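Stack the optical filters from the slotted rack

ROBOT

A 7-joint arm with a two-finger parallel gripper is mounted at the origin on the work surface. World frame = base frame: x ahead of the robot, y to its left, z up, the work surface at z = 0. Lengths are in m, angles in rad, forces in N, time in s.
With the tool pointing down it reaches from about 0.375 to 0.925 m from the base axis. Payload 3.1 kg.
Tool frame: the origin (TCP) lies between the finger pads; the fingertips stand 19 mm ahead of it and the grasp point (between the pads) is the TCP; z points along the fingers, y is the line along which they close (so a half turn about z gives the same grasp; the last joint's range is limited). The gripper opens to 85 mm and grips with 20 to 120 N. Pads are 22 mm wide; open, the fingers measure 114 mm over their backs; the gripper's body (76 mm by 85 mm) begins 54 mm behind the grasp point. The pads swing forward as they close: fully open they stand 13 mm farther back than shut.
Start: joints at [-1.257, 0.383, 0.044, 1.598, -0.018, 1.161, -0.05], TCP at [0.26, 0.596, 0.25] pointing down, gripper open.
Joint ranges: [-2.61, 2.61], [-0.41, 2.15], [-1.48, 1.57], [0, 2.5], [-1.57, 4.71], [0.05, 1.97], [-2.85, 2.85]. Speed limits (rad/s): [2.79, 2.79, 3.14, 3.14, 3.14, 3.14, 3.14].

INTERFACE

Orientations are given as a unit quaternion [x, y, z, w].
In Python, from bench import move_ptp, movel, move_j, move_gripper, pause, inverse_kinematics, read_camera, camera_params, MotionError, sign_off, look_for, tip_of, read_time_s, read_qpos, read_joint_vel, read_effort, read_eef_pos, read_tcp_rot, read_ft_force, read_ft_torque, read_finger_gap, read_grasp_force gives the robot as it stands. Calls block until the motion is done:
- move_ptp(position, orientation): joint-space move of the TCP to a pose.
- movel(position, orientation=None, speed=0.15): straight line of the TCP; orientation=None keeps the orientation; speed is the mean speed in m/s.
- move_j(angles): joint-space move.
- move_gripper(opening, effort=None): finger opening in m; effort is the grip in N (None keeps the last); returns when the fingers have stopped.
- pause(seconds).
- inverse_kinematics(position, orientation): joint angles nearest the present ones, or None.
- read_camera(name): name is "scene" or "side" or "wrist"; returns the picture (420x560x3 uint8, red, green, blue); there is no depth.
- camera_params(name): a dict with "K" (3x3 intrinsics, pixels), "camera_from_world" (4x4, takes a point from world to camera coordinates). Camera axes: x right, y down, z forward; pixel columns grow to the right and rows downward; lengths in m; the calibration is good to about 2 mm. A picture is of the moment at which its call begins: read the wrist's pose just before it. camera_params takes no time and is no camera call; for the wrist camera it gives the pose at the moment of the call.
A pose or a line that the arm cannot do raises MotionError and nothing moves.
- sign_off(): hands the job in; it is judged then, once.
Trained networks look in the newest picture that a camera, given by its name, has taken for a name from the list of things; names that differ only in an ending like _2 or _b are one class to them, and where a whole thing is asked for, a point or a joint stands for the part that bears it (a point fixed in the world has none). Each returns a list of dicts, best first, with "confidence" (0 to 1); they miss things now and then, are a little off and sometimes report something else, mostly with a low value. They report only what shows in the picture. A call takes as long as a camera call.
- look_for(camera, name): "at" ([column, row] in pixels, amid what is visible of it).
- tip_of(camera, name): "at" ([column, row] in pixels: a listed point, or the origin of a listed thing).
Readings, each from a call of its own:
- read_time_s(): time.
- read_qpos(): joint angles.
- read_joint_vel(): joint speeds.
- read_effort(): joint torques, N m.
- read_eef_pos(): TCP position.
- read_tcp_rot(): TCP orientation.
- read_ft_force(): force on the tool from outside, world axes, zero at the start.
- read_ft_torque(): the same for the moment, N m.
- read_finger_gap(): finger opening in m.
- read_grasp_force(): force on a finger pad.
Only numpy, scipy, OpenCV 4.12 (cv2) and the standard library are available. Lean on these libraries where they do the work, as an engineer would, in place of code of your own. Each camera call takes 0.05 s, during which the arm holds its last target. There are 200 camera calls.

TASK

Slide the amber filter, and then the green filter, up out of their leaning slots in the white rack and stack them flat on the clear filter that lies on the pad, amber in the middle and green on top, all edges flush. Set each one down rather than dropping it, and leave the blue filter in its slot and the other things on the bench where they are.

Things in the scene. Friction and masses are not known exactly. Their poses are not given: they have to be found in the camera images.
- filter_amber: black frame, amber-orange window, 80 (x) by 60 (y) by 8 mm (z), 80 g; origin: centre of its underside; starts in a rack slot leaning 30 degrees: its x points up the slot, roughly to the robot's right, 30 degrees above level; its z (upper face) up and left; its y level. Grip the long edges, 60 mm apart along y, above its middle; slide it 16 mm or more along its x to clear the slot
- filter_green: black frame, green window, 80 (x) by 60 (y) by 8 mm (z), 80 g; origin: centre of its underside; starts in a rack slot leaning 30 degrees: its x points up the slot, roughly to the robot's right, 30 degrees above level; its z (upper face) up and left; its y level. Grip the long edges, 60 mm apart along y, above its middle; slide it 16 mm or more along its x to clear the slot
- filter_blue: black frame, blue window, 80 (x) by 60 (y) by 8 mm (z), 80 g; origin: centre of its underside; starts in a rack slot leaning 30 degrees: its x points up the slot, roughly to the robot's right, 30 degrees above level; its z (upper face) up and left; its y level. It stays there
- filter_clear: black frame, pale clear window, 80 (x) by 60 (y) by 8 mm (z), 80 g; origin: centre of its underside; it lies flat on the pad, its underside 30 mm above the bench, and is the bottom of the pile
- rack: fixed white rack; base 260 x 80 x 12 mm, origin under its centre. Slots at x = -82, 0, +82 mm (+x to the robot's right) lean 30 degrees and hold filters with the underside's centre 56 mm up. Each slot holds a foot: 14 mm under a lip (3 mm free), between cheeks (2 mm free, 74 mm over all). Back rest 34 mm wide, to 20 mm above the filter's centre. Neighbouring filters are 33 mm apart
- pad: fixed white stacking pad on a grey foot (120 x 100 mm), top 90 x 70 mm at 30 mm above the bench; origin at the centre of its foot on the bench
- weight: black disc weight, 50 mm diameter, 22 mm high, bystander; origin under its centre
- lens_tube: upright black lens tube, 31 mm diameter, 50 mm high, bystander; origin under its centre
- cleaner: bottle of lens cleaner, 52 mm diameter, 130 mm high, bystander; origin under its centre
- mount: lens on a post, foot 60 mm in diameter, 119 mm high, bystander; origin under its centre
- driver: screwdriver 170 mm long lying along its x, bystander

How it is judged:
By the outcome, as a careful person would: the job done as asked, in the order asked, and still so for the second after the job is handed in, with the robot touching nothing.
It also fails if it takes over 62 s, if anything falls off the work surface, if the arm or the gripper's body presses on something with over 40 N, if the wrist force passes 120 N, or if a joint passes its speed limit or range.

## Working session

There is one attempt and no reset: what is moved stays moved. The work goes in short steps, each a Python script; the robot and the scene stay as the last script left them, time stands still between calls to the robot, and variables do not carry over. Pictures are saved under pics/ and viewed, at most 10 in all, crops included, and the job is handed in when it is done.

```bash
mkdir -p pics; ls; python3 - <<'E'
from bench import *
import cv2,numpy as np
np.set_printoptions(precision=4,suppress=True)
ims=[]
for c in ["scene","side"]:
    im=read_camera(c); ims.append(im); cv2.imwrite(f"pics/{c}0.png",im[:,:,::-1])
    p=camera_params(c); print(c,p["K"].tolist(),np.array(p["camera_from_world"]).tolist())
    for n in ["filter_amber","filter_green","filter_blue","filter_clear","rack","pad","mount","cleaner","weight","lens_tube"]:
        print(n,[(np.round(d["at"],1).tolist(),round(d["confidence"],2)) for d in tip_of(c,n)[:2]])
print(read_eef_pos(),read_tcp_rot(),read_time_s())
im=read_camera("wrist");cv2.imwrite("pics/wrist0.png",im[:,:,::-1]);p=camera_params("wrist"); print(p)
E
```

```text
pics
scene [[432.73374709082424, 0.0, 277.88256854618186], [0.0, 432.73374709082424, 214.13401481908664], [0.0, 0.0, 1.0]] [[0.103857504622497, 0.9945263237659615, -0.011445963050335703, -0.13952736808716612], [0.7899439210785891, -0.08947466329015907, -0.6066159297117871, -0.4250078345624273], [-0.604319634204095, 0.053959947791619424, -0.7949126390678126, 1.4352115067867293], [0.0, 0.0, 0.0, 1.0]]
filter_amber [([186.9, 213.7], 0.64)]
filter_green [([155.6, 216.5], 0.91), ([335.2, 175.7], 0.41)]
filter_blue [([119.7, 215.8], 0.69), ([406.6, 166.3], 0.42)]
filter_clear [([334.1, 173.9], 0.86)]
rack [([159.0, 228.0], 0.95)]
pad [([336.2, 185.6], 0.57)]
mount [([297.4, 292.7], 0.66)]
cleaner [([408.0, 165.7], 0.57), ([336.3, 171.5], 0.23)]
weight [([296.7, 289.0], 0.67), ([264.1, 186.3], 0.51)]
lens_tube [([262.3, 250.2], 0.59)]
side [[509.31642373025045, 0.0, 274.55092877926575], [0.0, 509.31642373025045, 211.7940271882719], [0.0, 0.0, 1.0]] [[0.9871028564768177, -0.15985664181950315, -0.008590972092742255, -0.5669445031258488], [-0.12148300964922261, -0.7130388115164614, -0.69051975
[... 192 characters left out ...]
87.0, 301.3], 0.66)]
filter_blue [([287.0, 327.3], 0.69), ([210.6, 151.4], 0.63)]
filter_clear [([224.4, 185.4], 0.62)]
rack [([279.0, 312.1], 0.76), ([231.2, 239.7], 0.41)]
pad []
mount []
cleaner [([210.2, 152.8], 0.81)]
weight [([231.1, 239.7], 0.6)]
lens_tube [([329.7, 217.8], 0.7), ([299.8, 236.4], 0.45)]
[0.2601 0.5957 0.2503] [ 0.2044  0.9789 -0.     -0.    ] 1.1
{'K': array([[304.5796,   0.    , 278.8031],
       [  0.    , 304.5796, 209.7089],
       [  0.    ,   0.    ,   1.    ]]), 'camera_from_world': array([[ 0.3995,  0.9167, -0.0014, -0.6488],
       [ 0.8692, -0.3783,  0.3184, -0.0423],
       [ 0.2913, -0.1285, -0.948 ,  0.3812],
       [ 0.    ,  0.    ,  0.    ,  1.    ]])}
```

View pics/scene0.png

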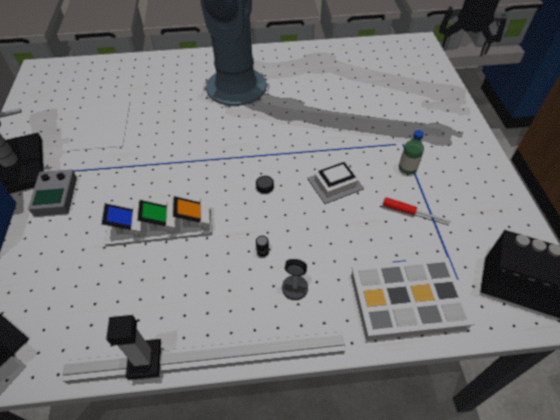

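View pics/side0.png

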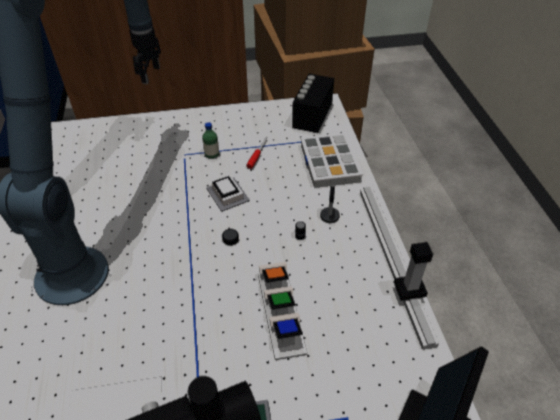

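The scene picture shows the rack with blue, green and amber at (120,216), (154,212) and (188,208), and the clear filter on the pad at (336,175). The side picture shows the same things: amber (275,273), green (281,299), blue (287,328), clear (226,187). Nothing stands between the rack and the pad except the weight. Next I triangulate and take wrist views.

```bash
cat > h.py <<'E'
from bench import *
import cv2,numpy as np
from scipy.spatial.transform import Rotation as R
np.set_printoptions(precision=4,suppress=True)
def proj(p,X):
    T=np.array(p["camera_from_world"]);c=(T[:3,:3]@np.atleast_2d(X).T).T+T[:3,3];u=c@np.array(p["K"]).T
    return u[:,:2]/u[:,2:]
def ray(p,uv):
    T=np.array(p["camera_from_world"]);d=T[:3,:3].T@np.linalg.inv(p["K"])@np.array([*uv,1.]);return -T[:3,:3].T@T[:3,3],d
def onplane(p,uv,z):
    o,d=ray(p,uv);return o+d*(z-o[2])/d[2]
def tri(ps,uvs):
    A=np.zeros((3,3));b=np.zeros(3)
    for p,uv in zip(ps,uvs):
        o,d=ray(p,uv);d/=np.linalg.norm(d);M=np.eye(3)-np.outer(d,d);A+=M;b+=M@o
    return np.linalg.solve(A,b)
def quat(yaxis,z):  # tool y axis, tool z
    z=np.array(z,float);z/=np.linalg.norm(z);y=np.array(yaxis,float);y-=z*(y@z);y/=np.linalg.norm(y)
    return R.from_matrix(np.c_[np.cross(y,z),y,z]).as_quat()
E
python3 - <<'E'
from h import *
S,D=camera_params("scene"),camera_params("side")
P={"amber":([186.9,213.7],[272.5,273.6]),"green":([155.6,216.5],[287,301.3]),"blue":([119.7,215.8],[287,327.3]),"clear":([334.1,173.9],[224.4,185.4]),"rack":([159,228],[279,312.1]),"weight":([264.1,186.3],[231.1,239.7]),"tube":([262.3,250.2],[299.8,236.4]),"cleaner":([408,165.7],[210,152.8])}
for k,(a,b) in P.items(): print(k,tri([S,D],[a,b]))
for n,uv in (("mount",[297,293]),("pad",[336,186])): print(n,onplane(S,uv,0))
T=np.linalg.inv(camera_params("wrist")["camera_from_world"]);Rt=R.from_quat(read_tcp_rot()).as_matrix()
print("cam in tool",Rt.T@(T[:3,3]-read_eef_pos()),"\n",Rt.T@T[:3,:3])
E
```

```text
amber [ 0.5537 -0.1345  0.0529]
green [ 0.5679 -0.2161  0.0548]
blue [ 0.5568 -0.2976  0.0611]
clear [0.4566 0.2446 0.0392]
rack [ 0.5537 -0.2165 -0.0008]
weight [0.4522 0.0551 0.0018]
tube [0.6547 0.0335 0.0022]
cleaner [0.4213 0.4606 0.0036]
mount [0.7741 0.1027 0.    ]
pad [0.4703 0.2484 0.    ]
cam in tool [ 0.0817 -0.0007 -0.1236] 
 [[ 0.0007 -0.948  -0.3184]
 [ 1.      0.0011 -0.0011]
 [ 0.0014 -0.3184  0.948 ]]
```

```bash
python3 - <<'E'
from h import *
def snap(n):
    p=camera_params("wrist");im=read_camera("wrist");cv2.imwrite(f"pics/{n}.png",im[:,:,::-1]);np.savez(f"pics/{n}.npz",K=p["K"],camera_from_world=p["camera_from_world"],tcp=read_eef_pos(),q=read_tcp_rot())
    return p
q0=read_tcp_rot()
X=R.from_quat(q0).as_matrix()
move_ptp(np.array([0.457,0.245,0.17])-0.02*X[:,0],q0)
p=snap("wclear"); 
for n in ["filter_clear","pad"]: print(n,[(d["at"],d["confidence"]) for d in tip_of("wrist",n)[:2]])
print(read_time_s(),read_qpos())
zf=np.array([0,.5,.866]);xf=np.array([0,-.866,.5]); c=np.array([.556,-.216,.056])
for s in (1,-1):
    q=quat([s,0,0],-zf); print(s,inverse_kinematics(c+.15*zf,q), inverse_kinematics(c+[0,.082,0]+.012*zf+.01*xf,q))
E
```

```text
filter_clear [([277.8, 179.4], 0.81)]
pad []
2.8667 [-0.7718  0.254   0.2589  1.9666 -0.0808  0.9301  0.6895]
1 [-0.674   0.3944  0.6933  1.9428  0.3464  0.9288 -0.2326] [-0.6462  0.6061  0.6634  1.9868  0.2532  0.709  -0.2652]
-1 [-0.294   0.3318  0.2331  1.9258  0.5378  1.0039  2.7507] [-0.3071  0.5161  0.2438  1.9713  0.5735  0.805   2.6193]
```

View pics/wclear.png

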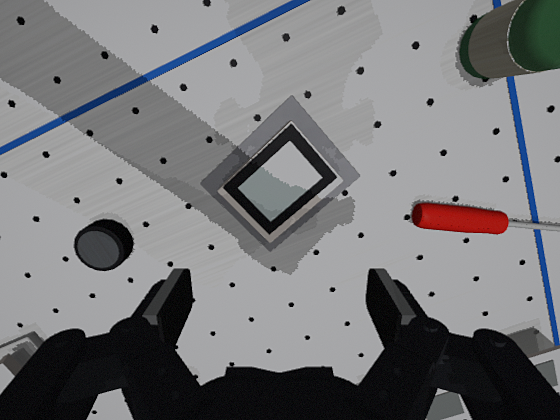

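The clear filter is fully visible, with its centre near (280,180) and frame corners near (292,121), (341,178), (269,237) and (220,188). Both open fingers show below it. Next is the wrist view of the rack.

```bash
cat >> h.py <<'E'
def snap(n):
    p=camera_params("wrist");im=read_camera("wrist");cv2.imwrite(f"pics/{n}.png",im[:,:,::-1])
    np.savez(f"pics/{n}.npz",K=p["K"],camera_from_world=p["camera_from_world"]);return p,im
from scipy.optimize import least_squares
def box(x,y,z,yaw):
    return np.array([[x,y,z]]+0*np.zeros((1,3)))+(R.from_euler("z",yaw).as_matrix()@np.array([[a,b,c] for a in(-.04,.04) for b in(-.03,.03) for c in(0,.008)]).T).T
def fitbox(p,im,x0,z):
    """fit flat box silhouette (x,y,yaw) to the dark blob near x0"""
    m=(im.max(2)<75).astype(np.uint8);n,l,st,_=cv2.connectedComponentsWithStats(m)
    hull0=cv2.convexHull(proj(p,box(x0[0],x0[1],z,x0[2])).astype(np.float32)); 
    k=np.zeros(m.shape,np.uint8);cv2.fillConvexPoly(k,hull0.astype(int),1)
    b=np.bincount(l[(k>0)&(m>0)],minlength=n).argmax()
    c=max(cv2.findContours((l==b).astype(np.uint8),cv2.RETR_EXTERNAL,cv2.CHAIN_APPROX_NONE)[0],key=len)
    pts=c[:,0].astype(float)
    def f(v):
        h=cv2.convexHull(proj(p,box(v[0],v[1],z,v[2])).astype(np.float32))
        return [cv2.pointPolygonTest(h,(float(a),float(bb)),True)-.5 for a,bb in pts]
    r=least_squares(f,x0,loss="soft_l1",f_scale=1.,diff_step=1e-3,x_scale=[.01,.01,.05]);return r.x,np.sqrt(np.mean(np.square(f(r.x)))),st[b]
E
python3 - <<'E'
from h import *
im=cv2.imread("pics/wclear.png")[:,:,::-1];p=dict(np.load("pics/wclear.npz"))
cor=np.array([onplane(p,u,.038) for u in([292,121],[341,178],[269,237],[220,188])]);print(cor,cor.mean(0))
d=cor[1]-cor[2];yaw0=np.arctan2(d[1],d[0]);print(yaw0,np.linalg.norm(np.diff(cor,axis=0),axis=1))
for y in (yaw0,): print(fitbox(p,im,[*cor.mean(0)[:2],y],.03))
zf=np.array([0,.5,.866]);xf=np.array([0,-.866,.5]);c=np.array([.556,-.216,.056]);q=quat([1,0,0],-zf)
move_ptp(c+.12*zf+.0*xf,q)
p,im=snap("wrack");print(read_time_s())
for n in ["filter_amber","filter_green","filter_blue","rack"]: print(n,[(np.round(d["at"],1),d["confidence"]) for d in tip_of("wrist",n)[:2]])
E
```

```text
[[0.4136 0.2764 0.038 ]
 [0.4736 0.2969 0.038 ]
 [0.4993 0.2179 0.038 ]
 [0.4403 0.1977 0.038 ]] [0.4567 0.2472 0.038 ]
1.886016856179634 [0.0634 0.083  0.0624]
(array([0.456 , 0.2469, 1.8943]), np.float64(0.4192793414103362), array([ 223,  124,  114,  111, 2871], dtype=int32))
4.4083
filter_amber [(array([273.5, 131.3]), 0.96)]
filter_green [(array([274.8, 214.2]), 0.65)]
filter_blue [(array([277.6, 264.3]), 0.93)]
rack []
```

View pics/wrack.png

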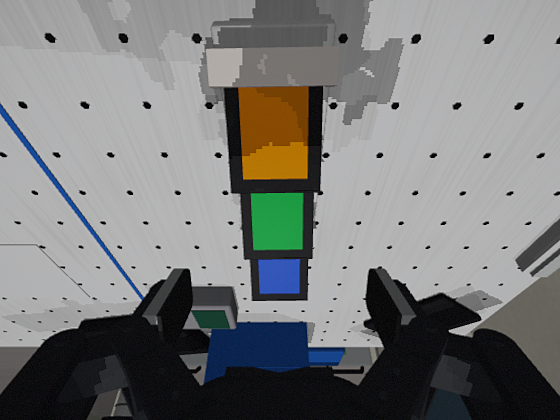

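The wrist picture shows amber at about (275,135) with its upper edge at (233–320,190), green at (277,222) and blue at (279,278). They are in line with the tool, so the rack's yaw is near zero. I'll fit the rack pose from the window corners.

```bash
cat >> h.py <<'E'
HUE={"amber":(8,24),"green":(45,85),"blue":(105,128)}
def window(im,c,area=None):
    hsv=cv2.cvtColor(np.ascontiguousarray(im),cv2.COLOR_RGB2HSV);lo,hi=HUE[c]
    m=cv2.inRange(hsv,(lo,110,60),(hi,255,255));n,l,st,ce=cv2.connectedComponentsWithStats(m)
    return l,st,ce
E
python3 - <<'E'
from h import *
im=cv2.imread("pics/wrack.png")[:,:,::-1];p=dict(np.load("pics/wrack.npz"))
rows=[];uv=[]
for c,s,seed in (("amber",-1,(275,165)),("green",0,(277,225)),("blue",1,(279,278))):
    l,st,ce=window(im,c);b=l[seed[1],seed[0]];m=l==b
    x,y,w,h,a=st[b]
    # lower (up-slot) edge: sides fitted by line over the lower half
    ys=np.arange(y+h//2,y+h-3);L=[np.where(m[r])[0].min()-.5 for r in ys];Rr=[np.where(m[r])[0].max()+.5 for r in ys]
    xs=np.arange(x+8,x+w-8);B=[np.where(m[:,k])[0].max()+.5 for k in xs]
    pb=np.polyfit(xs,B,1);pl=np.polyfit(ys,L,1);pr=np.polyfit(ys,Rr,1)
    for q,sg in((pl,-1),(pr,1)):
        r=np.polyval(pb,x+w/2)
        for _ in range(5): k=np.polyval(q,r);r=np.polyval(pb,k)
        uv.append((k,r));rows.append((s,sg))
    print(c,b,st[b],uv[-2:])
uv=np.array(uv)
xf=np.array([np.cos(np.pi/6),0,.5]);zf=np.array([-.5,0,np.cos(np.pi/6)])  # rack frame, rack x right
def f(v,full=False):
    X,Y,yaw,w,h=v
    M=R.from_euler("z",yaw-np.pi/2).as_matrix()
    P=[np.array([X,Y,0])+M@(np.array([.082*s,0,.056])+w*xf+.008*zf+h*sg*np.array([0,1,0])) for s,sg in rows]
    return (proj(p,P)-uv).ravel()
r=least_squares(f,[.556,-.216,0,.03,.022],x_scale=[.01,.01,.1,.01,.01]);print(r.x,r.fun.reshape(-1,2))
for w in(.030,.031,.032):
    g=least_squares(lambda v:f([v[0],v[1],v[2],w,v[3]]),[.556,-.216,0,.022],x_scale=[.01,.01,.1,.01]);print(w,g.x,g.cost)
# clear window size
from h import *
i2=cv2.imread("pics/wclear.png",0);p2=dict(np.load("pics/wclear.npz"))
m=np.zeros_like(i2);cv2.fillConvexPoly(m,np.array([[292,121],[341,178],[269,237],[220,188]]),255);m=((i2>75)&(m>0)).astype(np.uint8)
m=cv2.erode(m,None);n,l,st,ce=cv2.connectedComponentsWithStats(m);b=l[180,280];mm=cv2.dilate((l==b).astype(np.uint8),None)
rc=cv2.boxPoints(cv2.minAreaRect(np.argwhere(mm)[:,::-1].astype(np.float32)));W=np.array([onplane(p2,u,.038) for u in rc]);print(np.linalg.norm(W-np.roll(W,1,0),axis=1),W.mean(0))
E
```

```text
amber 1 [ 238   86   71   94 6323] [(np.float64(242.38581215793968), np.float64(179.8793846977396)), (np.float64(307.5449170509305), np.float64(178.530130505511))]
green 1 [ 250  193   54   58 2933] [(np.float64(252.7801058956111), np.float64(249.69278633128752)), (np.float64(302.4999999999999), np.float64(249.39900426742528))]
blue 2 [ 258  259   43   35 1453] [(np.float64(258.49999999999994), np.float64(293.49999999999994)), (np.float64(299.5), np.float64(293.49999999999994))]
[ 0.5551 -0.2169  0.0202  0.0323  0.0214] [[-0.0626 -0.3014]
 [ 0.1195  0.2301]
 [-0.2292  0.2572]
 [ 0.001   0.0763]
 [ 0.3811  0.0056]
 [-0.1914 -0.3033]]
0.03 [ 0.5551 -0.2202  0.0203  0.0216] 0.6115397265632622
0.031 [ 0.5551 -0.2187  0.0202  0.0215] 0.3839547439202755
0.032 [ 0.5551 -0.2173  0.0202  0.0214] 0.2847233635870052
[0.045  0.06   0.0427 0.0625] [0.4566 0.2471 0.038 ]
```

```bash
cat >> h.py <<'E'
RACK=np.array([.5551,-.2176,0]);MR=R.from_euler("z",.0202-np.pi/2).as_matrix()
xf=MR@[np.cos(np.pi/6),0,.5];zf=MR@[-.5,0,np.cos(np.pi/6)];yf=np.cross(zf,xf)
QG=quat(yf,-zf)
def pick(s,dx=.008,dz=.012):
    o=RACK+MR@[.082*s,0,.056];g=o+dx*xf+dz*zf
    move_ptp(g+.07*zf,QG);move_gripper(.085);movel(g,QG,speed=.1)
    f0=read_ft_force();move_gripper(.05,30);print("gap",read_finger_gap(),read_grasp_force(),"dF",read_ft_force()-f0)
    movel(g+.030*xf,QG,speed=.06);print("slide F",read_ft_force()-f0)
    movel(g+.035*xf+[0,0,.08],QG,speed=.15);print("gap",read_finger_gap(),read_grasp_force(),read_time_s())
E
python3 - <<'E'
from h import *
pick(-1);snap("held1");print(read_eef_pos(),read_time_s())
E
```

```text
gap 0.05910977461694355 32.37354755401611 dF [-1.1272  0.4552  4.5897]
slide F [0.233  3.364  6.5204]
gap 0.05893226172048594 32.398080825805664 7.7417
[ 0.5528 -0.167   0.1666] 7.7917
```

View pics/held1.png

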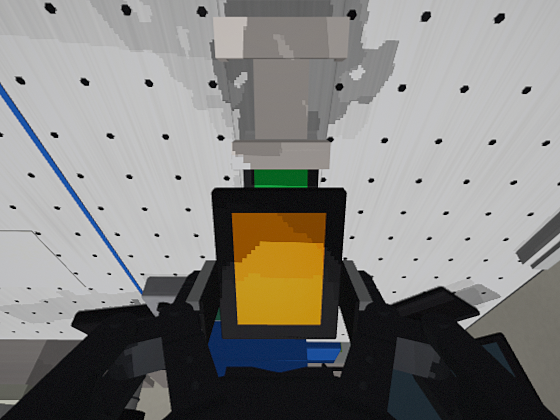

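Amber is held between the fingers, with its frame at (213–346, 188–338) and its window at (232–327, 212–325). I'll fit its pose in the hand.

```bash
cat >> h.py <<'E'
def quadcorners(m):
    c=max(cv2.findContours(m.astype(np.uint8),cv2.RETR_EXTERNAL,cv2.CHAIN_APPROX_NONE)[0],key=len)[:,0].astype(float)
    x0,y0=c.min(0);x1,y1=c.max(0);t=.15;W,H=x1-x0,y1-y0
    inx=(c[:,0]>x0+t*W)&(c[:,0]<x1-t*W);iny=(c[:,1]>y0+t*H)&(c[:,1]<y1-t*H);mx,my=(x0+x1)/2,(y0+y1)/2
    T=c[inx&(c[:,1]<my)];B=c[inx&(c[:,1]>my)];L=c[iny&(c[:,0]<mx)];Q=c[iny&(c[:,0]>mx)]
    line=lambda P,o:(lambda v:np.cross([v[2]+o[0],v[3]+o[1],1],[v[2]+o[0]+v[0],v[3]+o[1]+v[1],1]))(cv2.fitLine(P.astype(np.float32),cv2.DIST_HUBER,0,.01,.01)[:,0])
    T,B,L,Q=line(T,(0,-.5)),line(B,(0,.5)),line(L,(-.5,0)),line(Q,(.5,0))
    return np.array([(lambda k:k[:2]/k[2])(np.cross(a,b)) for a,b in((T,L),(T,Q),(B,Q),(B,L))])
def held(p,im,col,tcp,q,seed=(280,270),w=.0315,h=.0214):
    """filter in the tool frame: centre of upper face (x,y,z), pitch about tool y, yaw about tool z"""
    l,st,ce=window(im,col);m=l==l[seed[1],seed[0]];uv=quadcorners(m)
    M=R.from_quat(q).as_matrix()
    C=np.array([[w,-h,0],[w,h,0],[-w,h,0],[-w,-h,0]])
    def f(v): return (proj(p,tcp+(M@(v[:3,None]+R.from_euler("yz",v[3:]).as_matrix()@C.T)).T)-uv).ravel()
    r=least_squares(f,[0,0,.004,0,0],x_scale=[.01,.01,.01,.1,.1]);return r.x,r.fun,uv
E
python3 - <<'E'
from h import *
im=cv2.imread("pics/held1.png")[:,:,::-1];p=dict(np.load("pics/held1.npz"))
for w,h in((.0315,.0214),(.031,.0215),(.031,.021),(.032,.022)):
    v,r,uv=held(p,im,"amber",read_eef_pos(),read_tcp_rot(),w=w,h=h);print(v,np.abs(r).max())
print(uv)
E
```

```text
[ 0.0046 -0.      0.0067  0.0396 -0.0013] 1.1476884253931416
[ 0.0047 -0.      0.0069  0.0133 -0.0013] 0.7472545121279381
[ 0.006  -0.      0.0044  0.0432 -0.0013] 1.2024913981313148
[ 0.0028 -0.      0.0101  0.0246 -0.0013] 0.918267261630092
[[231.2247 212.5   ]
 [325.853  212.5   ]
 [320.8955 324.5   ]
 [236.7068 324.5   ]]
```

```bash
cat >> h.py <<'E'
def scan(g,u,v,du,dv,thr=60):
    """subpixel dark->bright crossing going from (u,v) in steps (du,dv)"""
    a=float(g[v,u])
    for i in range(1,80):
        b=float(g[v+dv*i,u+du*i])
        if b>thr: return i-1+(thr-a)/(b-a)
        a=b
def outer(p,im,tcp,q,win,pitch=0.,thr=60):
    """x,y,z(top face centre),yaw of the held filter from its outer edges"""
    g=im.max(2);M=R.from_quat(q).as_matrix();r0=int(win[0][1]);r1=int(win[2][1])
    top=np.array([(u,r0-5-scan(g,u,r0-5,0,-1,thr)) for u in (225,235,325,335)])
    bot=np.array([(u,r1+5+scan(g,u,r1+5,0,1,thr)) for u in range(235,320,8)])
    cl=int(win[0][0])-5;cr=int(win[1][0])+5
    lef=np.array([(cl-scan(g,cl,v,-1,0,thr),v) for v in range(r0-8,r0+35,6)]);rig=np.array([(cr+scan(g,cr,v,1,0,thr),v) for v in range(r0-8,r0+35,6)])
    def f(v):
        Rr=R.from_euler("yz",[pitch,v[3]]).as_matrix()
        C=lambda x,y,z:proj(p,tcp+M@(v[:3]+Rr@[x,y,z]))[0]
        def d(P,a,b): n=np.array([-(b-a)[1],(b-a)[0]]);return (P-a)@(n/np.linalg.norm(n))
        ft=[C(.04,-.03,.008),C(.04,.03,.008)]; 
        return np.r_[d(top,*ft)*2,d(bot,C(-.04,-.03,0),C(-.04,.03,0)),d(lef,C(.04,-.03,0),C(-.04,-.03,0)),d(rig,C(.04,.03,0),C(-.04,.03,0))]
    r=least_squares(f,[.006,0,.004,0],x_scale=[.01,.01,.01,.1],loss="soft_l1",f_scale=.5);return r.x,np.abs(r.fun).max(),top[:,1],bot[:,1],lef[:,0],rig[:,0]
E
python3 - <<'E'
from h import *
im=cv2.imread("pics/held1.png")[:,:,::-1];p=dict(np.load("pics/held1.npz"));tcp,q=read_eef_pos(),read_tcp_rot()
v,r,uv=held(p,im,"amber",tcp,q)
for pi in(-.03,0,.03): o=outer(p,im,tcp,q,uv,pi);print(pi,*o[:2])
print(*o[2:])
E
```

```text
-0.03 [ 0.0048 -0.      0.0084  0.001 ] 1.0758872990847093
0 [ 0.005  -0.      0.0073  0.0001] 0.34822573033884757
0.03 [ 0.0053  0.      0.0061 -0.0007] 1.328080713161631
[187.6132 187.5543 187.6195 187.6091] [338.4615 338.42   338.4717 338.463  338.4444 338.3958 338.44   338.4286
 338.6875 338.2829 338.3052] [212.0667 212.562  213.0702 213.5556 214.0385 214.3878 214.7288 215.3978] [345.1375 344.6082 344.303  343.6383 343.3922 343.1097 342.3822 342.1429]
```

```bash
cat > place.py <<'E'
from h import *
import sys
yaw=1.8943
def q_of(yaw): tx=np.array([np.cos(yaw),np.sin(yaw),0]);return quat(np.cross([0,0,-1],tx),[0,0,-1]),tx
def look(name,c,zunder):
    q,tx=q_of(yaw);move_ptp(np.array([*c,.18])-.105*tx,q);pause(.15);p,im=snap(name)
    # mask away held filter/fingers by searching only near c
    return fitbox(p,im,[*c,yaw],zunder)
E
python3 - <<'E'
from place import *
r=look("look1",[.456,.2469],.03);print(r,read_time_s())
im=cv2.imread("pics/look1.png")[:,:,::-1];p=dict(np.load("pics/look1.npz"));tcp,q=read_eef_pos(),read_tcp_rot()
v,_,uv=held(p,im,"amber",tcp,q);print(v,outer(p,im,tcp,q,uv)[:2],tcp)
E
```

```text
(array([0.4561, 0.2466, 1.8949]), np.float64(0.5505017590518426), array([ 241,   17,   78,  109, 3601], dtype=int32)) 9.2083
[ 0.0048 -0.0005  0.0066  0.0432 -0.0012] (array([ 0.0052, -0.0006,  0.0071, -0.    ]), np.float64(15.40918159461839)) [0.4896 0.1461 0.1797]
```

View pics/look1.png

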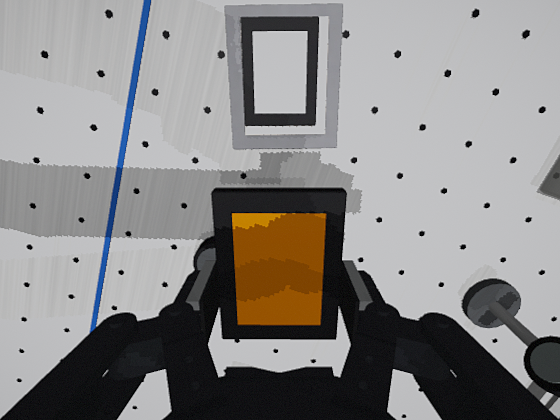

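The clear filter is re-measured at (241–319, 17–126) in the picture, which agrees with the first fit to within 0.3 mm. Amber at (213–346,188–338) has not moved in the hand. Now I place it.

```bash
cat >> place.py <<'E'
def put(c,yaw,hx,zu,zhand,hy=0.,name="after"):
    """zu: height of the surface, zhand: underside ahead of the TCP"""
    q,tx=q_of(yaw);ty=np.cross([0,0,-1],tx);xy=np.array(c)-hx*tx[:2]-hy*ty[:2];z=zu+zhand
    move_ptp([*xy,z+.05],q);movel([*xy,z+.006],q,speed=.08);pause(.2);f0=read_ft_force()[2]
    h=z+.006
    while h>z-.006:
        h-=.0007;movel([*xy,h],q,speed=.02);f=read_ft_force()[2]-f0
        if f>2.5: break
    print("contact",h,h-z,f,read_eef_pos())
    move_gripper(.068);pause(.1);movel([*xy,h+.06],q,speed=.12);print(read_time_s(),read_finger_gap())
E
python3 - <<'E'
from place import *
put([.4561,.2466],1.8946,.0051,.038,.0153)
q,tx=q_of(1.8946)
movel(np.array([.4561,.2466,.16])-.06*tx,q,speed=.2);pause(.15);p,im=snap("after1")
print(fitbox(p,im,[.4561,.2466,1.8946],.038),read_time_s())
E
```

```text
contact 0.05160000000000001 -0.0016999999999999932 5.403602004058393 [0.458  0.2419 0.0521]
14.4333 0.06753894751105319
(array([0.4553, 0.2475, 1.8983]), np.float64(0.6310399980430421), array([ 240,   81,   83,  111, 3793], dtype=int32)) 15.15
```

View pics/after1.png

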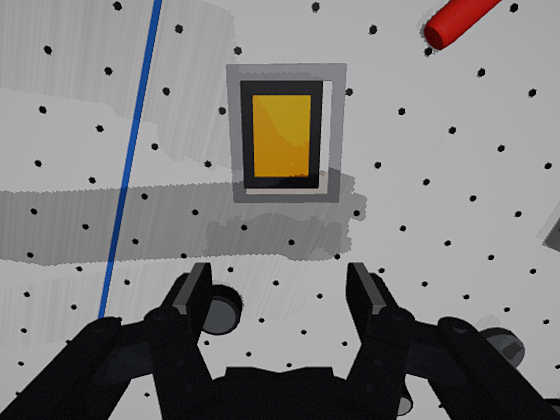

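Amber lies flat on the clear filter, with its frame at (240–323, 81–190). I'll check how flush they are numerically.

```bash
cat >> h.py <<'E'
def flatwin(p,im,col,seed,z):
    l,st,ce=window(im,col);uv=quadcorners(l==l[seed[1],seed[0]])
    P=np.array([onplane(p,u,z) for u in uv]);e=(P[0]+P[1]-P[2]-P[3])
    return P.mean(0)[:2],np.arctan2(e[1],e[0]),np.linalg.norm(P-np.roll(P,1,0),axis=1)
def fitstack(p,im,x0,c,z,zc):
    """free box at z on top of the fixed box c=(x,y,yaw) occupying zc..z"""
    import h as H
    m=(im.max(2)<75).astype(np.uint8);hl=cv2.convexHull(proj(p,box(*x0[:2],z,x0[2])).astype(np.float32))
    k=np.zeros(m.shape,np.uint8);cv2.fillConvexPoly(k,hl.astype(int),1)
    n,l=cv2.connectedComponents(m);b=np.bincount(l[(k>0)&(m>0)],minlength=n).argmax()
    pts=max(cv2.findContours((l==b).astype(np.uint8),cv2.RETR_EXTERNAL,cv2.CHAIN_APPROX_NONE)[0],key=len)[:,0].astype(float)
    B=[]; zz=zc
    while zz<z-.001: B.append(cv2.convexHull(proj(p,box(c[0],c[1],zz,c[2])).astype(np.float32)));zz+=.008
    def f(v):
        h=[cv2.convexHull(proj(p,box(v[0],v[1],z,v[2])).astype(np.float32))]+B
        return [max(cv2.pointPolygonTest(q,(float(a),float(bb)),True) for q in h)-.5 for a,bb in pts]
    r=least_squares(f,x0,loss="soft_l1",f_scale=1.,diff_step=1e-3,x_scale=[.01,.01,.05]);return r.x,np.sqrt(np.mean(np.square(f(r.x)))),np.sqrt(np.mean(np.square(f(np.r_[c]))))
E
python3 - <<'E'
from h import *
im=cv2.imread("pics/after1.png")[:,:,::-1];p=dict(np.load("pics/after1.npz"))
c=[.4561,.2466,1.8946]
print(flatwin(p,im,"amber",(281,140),.046));print(fitstack(p,im,c,c,.038,.03))
both=lambda v:0
E
```

```text
(array([0.4555, 0.2477]), np.float64(1.8939886735087987), array([0.0606, 0.043 , 0.0606, 0.0427]))
(array([0.4553, 0.2475, 1.8983]), np.float64(0.6310399980430421), np.float64(1.2973030124043816))
```

```bash
python3 - <<'E'
from place import *
c=[.4561,.2466,1.8946]
q,tx=q_of(1.8943)
move_ptp(np.array([.456,.2469,.18])-.105*tx,q);pause(.15);p,im=snap("same")
print(fitstack(p,im,c,c,.038,.03),flatwin(p,im,"amber",(281,68),.046))
# oblique: tilt the tool 35 deg so the camera sees the -tx end face
a=np.radians(30);Rt=R.from_rotvec(a*np.array([-tx[1],tx[0],0]));
for s in (1,-1):
    d=R.from_rotvec(s*a*np.cross([0,0,1],tx)).apply([0,0,-1.]);ty=np.cross([0,0,-1],tx)
    qq=quat(ty,d);M=R.from_quat(qq).as_matrix();cam=M@[.0817,-.0007,-.1236];look=M@[-.3184,-.0011,.948]
    t=np.array([.456,.247,.04])-.26*look-cam; print(s,t,look,inverse_kinematics(t,qq))
E
```

```text
(array([0.4553, 0.2472, 1.8975]), np.float64(0.5319986246682494), np.float64(1.1310306068651317)) (array([0.4555, 0.2473]), np.float64(1.9009160446110438), array([0.0605, 0.043 , 0.0605, 0.0429]))
1 [0.4371 0.3065 0.1459] [ 0.2373 -0.7112 -0.6618] [-1.2444  0.471   0.3883  1.8588  0.2961  1.1437 -0.7111]
-1 [0.4762 0.19   0.147 ] [-0.0641  0.1876 -0.9802] [-0.4856  0.3507  0.3696  2.022  -0.7545  1.0525  0.6672]
```

Amber is flush with the clear filter to within about 1 mm, which is good. Now green.

```bash
python3 - <<'E'
from place import *
pick(0);p,im=snap("held2");tcp,q=read_eef_pos(),read_tcp_rot()
v,_,uv=held(p,im,"green",tcp,q);print(v,outer(p,im,tcp,q,uv)[:2])
r=look("look2",[.456,.2469],.038);print(r[:2],read_time_s())
im=cv2.imread("pics/look2.png")[:,:,::-1];p=dict(np.load("pics/look2.npz"));tcp,q=read_eef_pos(),read_tcp_rot()
v,_,uv=held(p,im,"green",tcp,q);o=outer(p,im,tcp,q,uv);print(v,o)
E
```

```text
gap 0.05911015943615887 32.430458664894104 dF [-0.6026  3.1111  5.8379]
slide F [-0.1499  5.2617  4.808 ]
gap 0.0588630472109663 32.50150501728058 19.825
[ 0.0045 -0.      0.007   0.037  -0.0013] (array([ 0.0049, -0.0001,  0.0074,  0.0003]), np.float64(0.355731519293513))
(array([0.4554, 0.247 , 1.8956]), np.float64(0.4831957661259162)) 21.5667
[ 0.0044 -0.0006  0.0075  0.0326 -0.0027] (array([ 0.0052, -0.0006,  0.0071, -0.0019]), np.float64(15.436953029578476), array([187.6494, 187.7013, 187.6456, 187.3846]), array([341.0796, 338.3593, 338.355 , 338.3571, 338.3593, 338.3593,
       338.3571, 338.3593, 338.3593, 338.3593, 338.3659]), array([211.8261, 212.4744, 212.8143, 213.4583, 213.4286, 213.8679,
       204.4605, 199.4231]), array([345.2   , 344.7959, 344.2941, 343.5806, 343.3896, 343.2377,
       342.5556, 342.1235]))
```

View pics/look2.png

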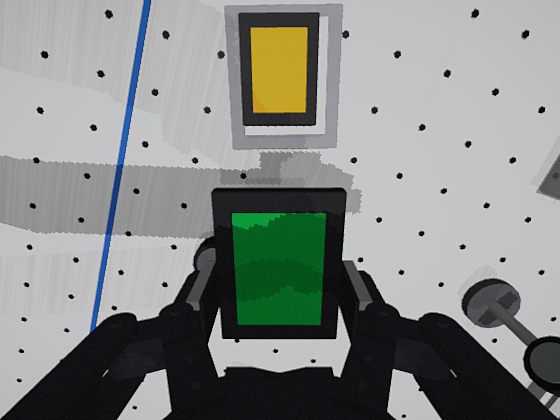

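The pile shows at (239–319, 13–126), and green is held at (213–346,188–338) with the same offset in the hand as amber had.

```bash
python3 - <<'E'
from place import *
c=[.4557,.2469,1.8953]
put(c[:2],c[2],.0058,.046,.0141,hy=-.0005)
q,tx=q_of(1.8943)
move_ptp(np.array([.456,.2469,.18])-.105*tx,q);pause(.2);p,im=snap("final")
print(fitstack(p,im,c,c,.046,.03),flatwin(p,im,"green",(281,66),.054),read_time_s())
s=read_camera("side");cv2.imwrite("pics/side1.png",cv2.resize(s[130:380,150:350],(640,800//1))[:600,:,::-1] if 0 else cv2.resize(s[140:360,170:350,::-1],(490,598),interpolation=2))
E
```

```text
contact 0.05909999999999998 -0.0010000000000000217 4.553852149700977 [0.4581 0.2416 0.0594]
26.5333 0.0680908822648849
(array([0.4553, 0.2473, 1.8983]), np.float64(0.4696427921480194), np.float64(0.7723282830083986)) (array([0.4556, 0.2474]), np.float64(1.9042279032989877), array([0.0611, 0.043 , 0.0611, 0.0427])) 27.325
```

View pics/final.png

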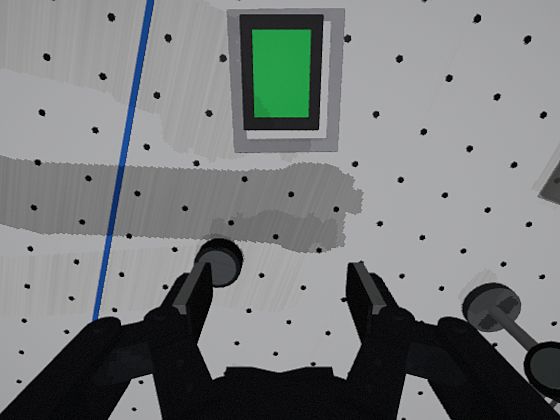

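View pics/side1.png

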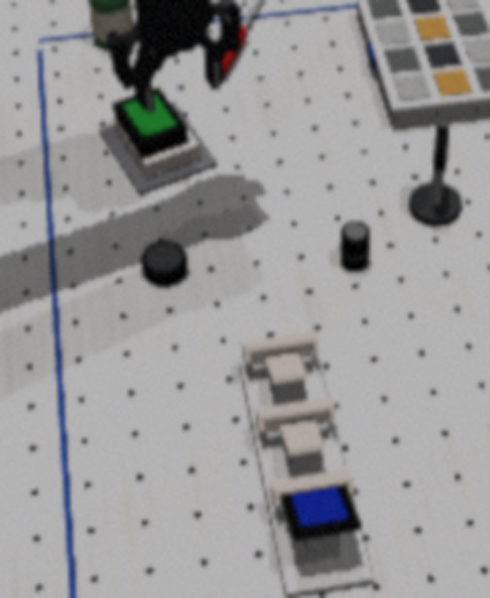

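The pile is complete at (240–323, 14–130) in the wrist picture, with its edges within about 1 mm of each other. The side picture shows blue still in its slot and the other things unmoved. The gripper is clear of everything.

```bash
python3 -c "
from bench import *
pause(.3);print(sign_off())"
```

```text
the job is handed in; nothing more can be done
None
```

The amber and then the green filter are stacked flat on the clear one, with edges flush to about 1 mm by the wrist camera; blue is still in its slot, the other things on the bench look unmoved, and the job was handed in at about 28 s of the 62 s allowed.

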